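# Hang the rinsed beaker and bottle on the drying posts

## Task

The rinsed beaker and bottle have run off in the draining cradle. Hang both upside down on the drying stand so that they can dry: the bottle with its neck over the slim post, the beaker over the free mushroom-headed post. Lower each until its inside rests on top of its post before you let go, and leave the mug that is already hanging there and the bottles and cans standing round the work as they are.

Things in the scene. Friction and masses are not known exactly. Their poses are not given: they have to be found in the camera images.
- beaker_mid (a point): Plain steel beaker, a straight round cup 95 mm long, 62 mm outside diameter, wall 3 mm, base 4 mm thick, inside diameter 56 mm, 0.11 to 0.22 kg. This point is on its axis, half-way along it (47.5 mm from the closed base and from the mouth). z axis: along the beaker's axis from closed base to open mouth. It starts lying in the draining cradle, mouth 20 degrees downhill.
- beaker_floor (a point): Centre of the beaker's inside floor (on its axis, 4 mm from the outside of the closed base). Axes as beaker_mid.
- beaker: The beaker itself; origin on its axis 50 mm from the mouth, z axis from closed base to mouth.
- bottle_mid (a point): Plain uncapped aluminium bottle 120 mm long: body 58 mm in diameter from the closed base to 76 mm, then a shoulder to a neck 37 mm outside (40 over the lip), 31 mm inside, on the last 20 mm; wall 3 mm, 0.11 to 0.22 kg. This point: on its axis, 60 mm from base and mouth. z axis: from closed base to open mouth. It starts lying in the cradle's other gutter, mouth 20 degrees downhill.
- bottle_floor (a point): Centre of the bottle's inside floor (on its axis, 4 mm from the outside of the closed base). Axes as bottle_mid.
- bottle: The bottle itself; origin on its axis 50 mm from the mouth, z axis from closed base to mouth.
- drain_cradle: Fixed draining cradle: steel drip tray 196 x 204 mm with two V gutters of aluminium angle 102 mm apart, sloping 20 degrees down to its +x. Each vessel lies in either gutter, mouth downhill against a wooden stop. The V's sides reach 25 mm out and stay 15 mm below a vessel's axis, so fingers can straddle it near its base. Origin: under the tray's middle, on the bench. Vessels' tops: up to 135 mm.
- dry_stand: Drying stand, fixed: a round wooden board 200 mm in diameter, 18 mm thick, with three upright turned wooden posts on it, 63 mm from its centre and 109 mm from one another; which post stands where changes. Origin: under its centre, on the bench.
- post_slim_tip (a point): Top centre of the slim post: a plain straight round post 22 mm in diameter with a rounded top, 134 mm above the board (152 mm above the bench). Axis vertical.
- post_wide_tip (a point): Top centre of the free mushroom-headed post: a thin shaft with a turned round head 46 mm in diameter and a flat, rounded top, 109 mm above the board (127 mm above the bench). Axis vertical.
- post_mug_tip (a point): Top centre of the other mushroom-headed post, the same as the first, on which the mug hangs.
- mug_mid (a point): White mug with a black handle, already dry, hanging upside down on its mushroom-headed post: 82 mm in diameter, 94 mm high, its handle standing out to 75 mm from the mug's axis along this point's -y axis. This point is on its axis, half-way up. Its top stands 133 mm above the bench.
- aerosol_can: Green and white aerosol can, 66 mm in diameter, 225 mm high, upright near the bench's front edge; origin at the centre of its underside.
- alu_can: Small lidded aluminium can with a handle, 52 x 67 mm, 93 mm high, upright on the bench; origin at its underside.
- drop_bottle: Small dropper bottle, 32 mm in diameter, 88 mm high, upright on the bench; origin at the centre of its underside.
- glue_bottle: Glue bottle with orange nozzle, 49 mm in diameter, 156 mm high, upright behind and left of the stand; origin at the centre of its underside.
Not all that is in view belongs to the job. What is shaped like the beaker but yellow is not meant.

How it is judged:
At the end, for the whole second after the job is handed in: The beaker hangs upside down on the free mushroom-headed post and the bottle upside down on the slim post, each with the centre of its inside floor within 16 mm of the top centre of its post (within 14 mm sideways) and its axis within about 12 degrees of vertical, and both at rest (horizontal distance between beaker_floor and post_wide_tip below 0.014 m and distance between beaker_floor and post_wide_tip below 0.016 m and angle between each of beaker_mid, bottle_mid's own z axis and vertical above 2.92 rad and linear speed of each of beaker, bottle below 0.02 m/s and horizontal distance between bottle_floor and post_slim_tip below 0.014 m and distance between bottle_floor and post_slim_tip below 0.016 m); the robot touches nothing.
It fails at once if a bottle or can that stands round the work is moved by more than 30 mm or tipped (distance of any of aerosol_can, alu_can, drop_bottle, glue_bottle from where it was at the start of the episode above 0.03 m or angle between any of aerosol_can, alu_can, drop_bottle, glue_bottle's own z axis and vertical above 0.35 rad).
It fails at once if the hanging mug is shifted by more than 25 mm or tilted by more than 20 degrees (distance of mug_mid from where it was at the start of the episode above 0.025 m or angle between mug_mid's own z axis and vertical below 2.79 rad).
It fails at once if the beaker or the bottle is let go and falls more than about a centimetre ((contact force between beaker and the fingers below 0.05 N and linear speed of beaker above 0.5 m/s) or (contact force between bottle and the fingers below 0.05 N and linear speed of bottle above 0.5 m/s)).
It also fails if it takes over 64 s, if anything falls off the work surface, if the arm or the gripper's body presses on something with over 40 N, if the wrist force passes 120 N, or if a joint passes its speed limit or range.

## Robot

A 6-joint arm with a two-finger parallel gripper is mounted at the origin on a cart in front of the work surface, level with it; the furniture and walls round the work are solid. World frame = base frame: x ahead of the robot, y to its left, z up, the work surface at z = 0. Lengths are in m, angles in rad, forces in N, time in s.
With the tool pointing down it reaches from about 0.275 to 0.725 m from the base axis. Payload 5.6 kg.
Tool frame: the origin (TCP) lies midway between the tips of the shut fingers; the grasp point (between the pads) lies 19 mm behind it; z points along the fingers, y is the line along which they close (so a half turn about z gives the same grasp; the last joint's range is limited). The gripper opens to 85 mm and grips with 20 to 120 N. Pads are 22 mm wide; open, the fingers measure 114 mm over their backs; the gripper's body (76 mm by 85 mm) begins 54 mm behind the grasp point. The pads swing forward as they close: fully open they stand 13 mm farther back than shut.
Start: joints at [-0.878, 0.255, 0.108, 0, -1.424, -0.285], TCP at [0.218, -0.505, 0.231] pointing down, gripper open.
Joint ranges: [-2.95, 2.95], [-1.21, 1.97], [-1.09, 1.5], [-2.87, 1.71], [-2.94, -0.07], [-3.05, 3.05]. Speed limits (rad/s): [2.57, 2.57, 3.14, 3.14, 3.14, 3.14].

## Interface

Orientations are given as [roll, pitch, yaw] about the fixed x, y, z axes, in that order (R = Rz(yaw) Ry(pitch) Rx(roll)).
In Python, from rig import status, cams, env, nets gives the robot as it stands.
- The arm moves only by the shell command python3 -m crank 'ROWS'. ROWS is JSON, a list of rows, each a list of 3 entries, a list of its own where there are three numbers: the turn, a rotation vector about the tool's x, y, z in rad, then the shift along the tool's x, y, z in m, then the finger opening in m, from 0 to 0.0854. A call has 1 to 8 rows; each row shifts and turns the commanded pose from where the row before left it, along the tool's axes as they then stand; what a row does not reach is not made up. A row lasts 1/10 s, in which the tool goes at most 50 mm and 8.59 degrees, less where a joint would pass 70% of its speed; a pose out of reach is approached as far as the arm can. A call is refused whole if a number of a shift passes 0.05 or a number of a turn 0.15, either way. A call with a gripper value outside its range is refused whole. The fingers move at their own pace and stop on an object; the grip force is fixed at half the most. Time passes only in rows, so rows that do not move let the fingers close. It gives the time, the measured TCP pose, the force, the opening and the grip force at its end, in the units of the state.
- status.sense(): the state, without advancing time (a new reading comes with each control period).
- cams.capture(name): name is "side" or "top"; returns the picture (420x560x3 uint8, red, green, blue); there is no depth.
- cams.calibration(name): a dict with "fx", "fy", "cx", "cy" (pixels), "pose" (4x4, takes a point from camera to world coordinates). Camera axes: x right, y down, z forward; pixel columns grow to the right and rows downward; lengths in m; the calibration is good to about 2 mm. A picture is of the moment at which its call begins. calibration takes no time and is no camera call.
- env.hand_in(): hands the job in; it is judged then, once.
Trained networks look in the newest picture that a camera, given by its name, has taken for a name from the list of things; names that differ only in an ending like _2 or _b are one class to them, and where a whole thing is asked for, a point or a joint stands for the part that bears it (a point fixed in the world has none). Each returns a list of dicts, best first, with "score" (0 to 1); they miss things now and then, are a little off and sometimes report something else, mostly with a low value. They report only what shows in the picture. A call takes as long as a camera call. They do not tell look-alikes from the thing itself.
- nets.spot_in(camera, target): "location" ([x, y, z] in m, in the coordinates of the camera as it stood for that picture, good to about 4 mm: the middle of the surface that is visible of it).
- nets.outline_of(camera, target): "pixels" (420x560 bool, what is visible of it).
- nets.tip_of(camera, target): "location" ([x, y, z] in m, in the coordinates of the camera as it stood for that picture, good to about 4 mm: a listed point, or the origin of a listed thing).
The state is a dict: "clock": time; "joint_positions": joint angles; "joint_velocities": joint speeds; "joint_efforts": joint torques, N m; "eef_pos": TCP position; "tcp_rot": TCP orientation; "ft_force": force on the tool from outside, world axes, zero at the start; "ft_torque": the same for the moment, N m; "gripper_width": opening from 0.0 (shut) to 1.0 (fully open); "gripper_force": force on a finger pad.
Only numpy, scipy, OpenCV 4.12 (cv2) and the standard library are available. Lean on these libraries where they do the work, as an engineer would, in place of code of your own. Each camera call takes 0.05 s, during which the arm holds its last target. There are 200 camera calls.

## Working session

There is one attempt and no reset: what is moved stays moved. The work goes in short steps, Python scripts to look and compute and a shell command to move; the robot and the scene stay as the last step left them, time stands still between calls to the robot, and variables do not carry over. Pictures are saved under pics/ and viewed, at most 11 in all, crops included, and the job is handed in when it is done.

```bash
mkdir -p pics; ls; cat > h.py <<'E'
import numpy as np, cv2
from rig import status, cams, env, nets
from scipy.spatial.transform import Rotation as R
def w(cam,p):
    T=np.array(cams.calibration(cam)["pose"]); return T[:3,:3]@np.array(p)+T[:3,3]
def px(cam,P):
    c=cams.calibration(cam);T=np.array(c["pose"]);q=T[:3,:3].T@(np.array(P)-T[:3,3])
    return np.array([c["fx"]*q[0]/q[2]+c["cx"],c["fy"]*q[1]/q[2]+c["cy"]])
E
python3 - <<'E'
from h import *
ims=[]
for c in ("side","top"):
    im=cams.capture(c); cv2.imwrite(f"pics/{c}0.png",im[:,:,::-1])
    k=cams.calibration(c); print(c,k["fx"],np.round(k["pose"],3).tolist())
    for t in ("beaker_mid","beaker_floor","bottle_mid","bottle_floor","post_slim_tip","post_wide_tip","post_mug_tip","mug_mid","drain_cradle","dry_stand","aerosol_can","alu_can","drop_bottle","glue_bottle"):
        for d in nets.tip_of(c,t)[:3]:
            P=w(c,d["location"]); print(t,round(d["score"],2),np.round(P,3),np.round(px(c,P)))
print(status.sense())
E
```

```text
pics
side 416.93244137102096 [[-0.998, 0.015, -0.055, 0.625], [0.057, 0.344, -0.937, 1.102], [0.005, -0.939, -0.344, 0.478], [0.0, 0.0, 0.0, 1.0]]
beaker_mid 0.9 [0.79  0.302 0.032] [184. 280.]
beaker_floor 0.91 [0.464 0.347 0.094] [340. 261.]
beaker_floor 0.9 [0.766 0.344 0.028] [193. 292.]
bottle_mid 0.57 [0.569 0.366 0.084] [289. 271.]
bottle_floor 0.94 [0.559 0.308 0.106] [292. 248.]
post_slim_tip 0.83 [ 0.564 -0.051  0.149] [281. 181.]
post_wide_tip 0.77 [0.524 0.052 0.126] [298. 200.]
post_mug_tip 0.16 [0.461 0.345 0.094] [341. 260.]
mug_mid 0.61 [0.629 0.033 0.085] [259. 213.]
drain_cradle 0.96 [0.516 0.337 0.001] [313. 298.]
dry_stand 0.89 [ 0.574  0.015 -0.004] [278. 239.]
dry_stand 0.39 [0.569 0.375 0.081] [290. 274.]
aerosol_can 0.76 [0.397 0.108 0.002] [347. 251.]
alu_can 0.54 [ 0.381 -0.077  0.002] [340. 225.]
alu_can 0.35 [0.569 0.373 0.084] [290. 272.]
drop_bottle 0.66 [ 0.383 -0.077 -0.001] [339. 225.]
drop_bottle 0.53 [ 0.431 -0.021 -0.001] [326. 233.]
glue_bottle 0.56 [ 0.572  0.012 -0.   ] [279. 238.]
top 402.9220953642312 [[0.014, -0.991, 0.131, 0.424], [-1.0, -0.
[... 996 characters left out ...]
': array([-8.78389938e-01,  2.55106719e-01,  1.08174777e-01, -5.95605668e-06,
       -1.42392546e+00, -2.84589465e-01]), 'joint_velocities': array([ 1.77928658e-04,  1.58677281e-03, -1.98539017e-03,  2.82799321e-05,
       -9.04264561e-04,  4.94197390e-04]), 'joint_efforts': array([-7.00298242e-04, -3.86393523e+01,  2.38075447e+01,  5.36815882e+00,
       -4.32354691e-04,  1.88948837e-05]), 'eef_pos': array([ 0.21813743, -0.50486417,  0.2312687 ]), 'tcp_rot': array([ 3.14153238e+00, -1.14930107e-05, -2.73377660e+00]), 'ft_force': array([0.3521273 , 0.01315162, 0.15612232]), 'ft_torque': array([-0.00589249,  0.05191463,  0.00233607]), 'gripper_force': 0.0, 'gripper_width': 1.0023202243487785}
```

View pictures.

```bash
python3 - <<'E'
import cv2
a=cv2.imread("pics/side0.png")[150:350,130:400];b=cv2.imread("pics/top0.png")[130:290,160:400]
cv2.imwrite("pics/s1.png",cv2.resize(a,None,fx=2.9,fy=2.9,interpolation=2));cv2.imwrite("pics/t1.png",cv2.resize(b,None,fx=3.3,fy=3.3,interpolation=2))
E
```

```text
(no output)
```

View pics/s1.png

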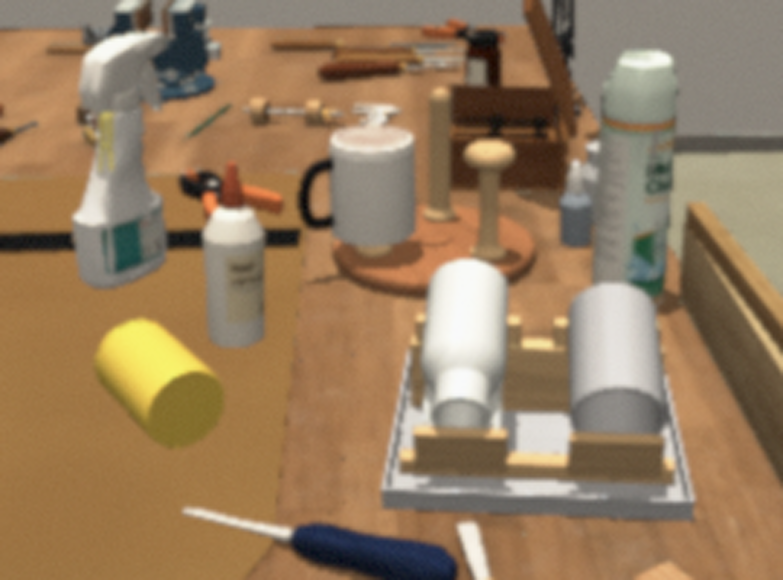

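View pics/t1.png

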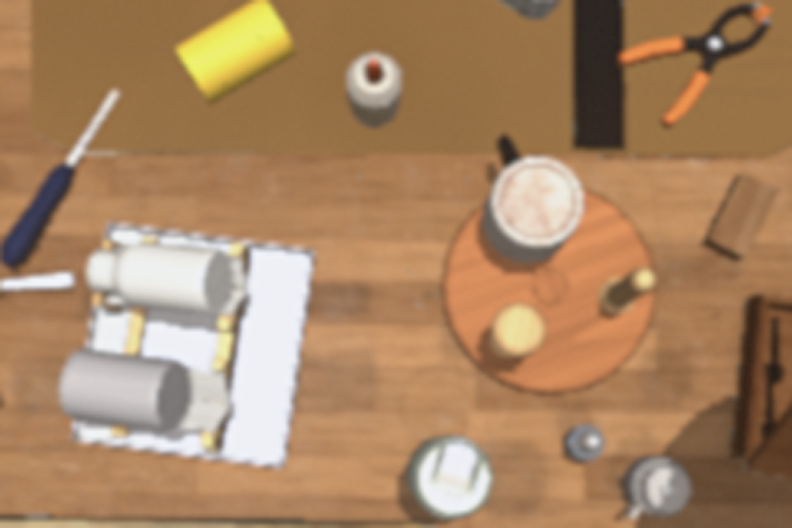

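The side picture shows the steel beaker at (340,261), the bottle at (290,270), and a yellow look-alike at (184,280) lying loose on the mat. The beaker meant is the grey one, because it lies in the cradle gutter. The mug, slim post (281,181) and free mushroom head (298,200) match the net reports, and the posts come out 109 mm apart. Both crops confirm this, so I'll take the bottle first.

```bash
cat >> h.py <<'E'
def frame(az,tilt):
    """tool pointing along azimuth az (deg), tilt deg below horizontal; x_t leans back from az"""
    a,t=np.radians([az,tilt]); z=np.array([np.cos(a)*np.cos(t),np.sin(a)*np.cos(t),-np.sin(t)])
    y=np.array([-np.sin(a),np.cos(a),0]); return np.c_[np.cross(y,z),y,z]
def go(P,Rt,show=True):
    s=status.sense(); R0=R.from_euler('xyz',s["tcp_rot"]).as_matrix()
    rv=R.from_matrix(R0.T@Rt).as_rotvec(); d=np.array(P)-s["eef_pos"]
    print("t",round(s["clock"],1),"pos",s["eef_pos"].round(4),"j",s["joint_positions"].round(2),"F",s["ft_force"].round(1),"w",round(s["gripper_width"],3),round(s["gripper_force"],1))
    print("rotvec now-tool",rv.round(3),"| shift now-tool",(R0.T@d).round(4),"| shift in final tool",(Rt.T@d).round(4))
E
python3 -m crank '[[[0,0,0],[0,0,-0.05],0.0854],[[0,0,0],[0,0,-0.05],0.0854]]'
python3 - <<'E'
from h import *
go([.562,.300,.33],frame(82,90)); go([.562,.300,.165],frame(82,65)); print(frame(82,65).round(3))
E
```

```text
clock: 1.7
eef_pos: [0.2172, -0.5038, 0.3309]
tcp_rot: [3.137, -0.002, -2.734]
ft_force: [0.6, -0.8, 1.6]
gripper_width: 1.0
gripper_force: 0.0
t 1.7 pos [ 0.2172 -0.5038  0.3309] j [-0.88  0.25  0.35  0.   -1.68 -0.28] F [ 0.6 -0.8  1.6] w 1.0 0.0
rotvec now-tool [ 5.000e-03  1.000e-03 -1.023e+00] | shift now-tool [-0.6353  0.6011  0.0029] | shift in final tool [-0.844  -0.2295  0.0009]
t 1.7 pos [ 0.2172 -0.5038  0.3309] j [-0.88  0.25  0.35  0.   -1.68 -0.28] F [ 0.6 -0.8  1.6] w 1.0 0.0
rotvec now-tool [-0.218 -0.396 -1.008] | shift now-tool [-0.6355  0.6003  0.1679] | shift in final tool [-0.6948 -0.2295  0.507 ]
[[-0.126 -0.99   0.059]
 [-0.897  0.139  0.419]
 [-0.423  0.    -0.906]]
```

```bash

python3 -m crank '[[[0,0,-0.146],[0,0,0],0.0854],[[0,0,-0.146],[0,0,0],0.0854],[[0,0,-0.146],[0,0,0],0.0854],[[0,0,-0.146],[0,0,0],0.0854],[[0,0,-0.146],[0,0,0],0.0854],[[0,0,-0.146],[0,0,0],0.0854],[[0,0,-0.146],[0,0,0],0.0854]]' | head -3
python3 -m crank '[[[0,0,0],[-0.042,-0.0115,0],0.0854],[[0,0,0],[-0.042,-0.0115,0],0.0854],[[0,0,0],[-0.042,-0.0115,0],0.0854],[[0,0,0],[-0.042,-0.0115,0],0.0854],[[0,0,0],[-0.042,-0.0115,0],0.0854],[[0,0,0],[-0.042,-0.0115,0],0.0854],[[0,0,0],[-0.042,-0.0115,0],0.0854]]' | head -3
python3 -m crank '[[[0,0,0],[-0.042,-0.0115,0],0.0854],[[0,0,0],[-0.042,-0.0115,0],0.0854],[[0,0,0],[-0.042,-0.0115,0],0.0854],[[0,0,0],[-0.042,-0.0115,0],0.0854],[[0,0,0],[-0.042,-0.0115,0],0.0854],[[0,0,0],[-0.042,-0.0115,0],0.0854],[[0,0,0],[-0.042,-0.0115,0],0.0854]]' | head -3
python3 -m crank '[[[0,0,0],[-0.042,-0.0115,0],0.0854],[[0,0,0],[-0.042,-0.0115,0],0.0854],[[0,0,0],[-0.042,-0.0115,0],0.0854],[[0,0,0],[-0.042,-0.0115,0],0.0854],[[0,0,0],[-0.042,-0.0115,0],0.0854],[[0,0,0],[-0.042,-0.0115,0],0.0854]]' | head -3
python3 -c "
from h import *
go([.562,.300,.165],frame(82,65))"
```

```text
clock: 2.4
eef_pos: [0.2182, -0.5049, 0.3313]
tcp_rot: [3.142, 0.0, -1.706]
clock: 3.1
eef_pos: [0.3394, -0.2235, 0.3315]
tcp_rot: [-3.141, -0.0, -1.712]
clock: 3.8
eef_pos: [0.4605, 0.0565, 0.3316]
tcp_rot: [-3.141, 0.0, -1.711]
clock: 4.4
eef_pos: [0.5643, 0.2961, 0.3314]
tcp_rot: [-3.141, 0.0, -1.712]
t 4.4 pos [0.5643 0.2961 0.3314] j [ 0.73  0.45  0.64  0.   -1.76 -0.87] F [1.4 0.6 0.9] w 0.998 0.0
rotvec now-tool [-0.001 -0.436 -0.001] | shift now-tool [-0.0035  0.0029  0.1664] | shift in final tool [0.0671 0.0029 0.1523]
```

```bash

python3 -m crank '[[[0,-0.145,0],[0,0,0],0.0854],[[0,-0.145,0],[0,0,0],0.0854],[[0,-0.146,0],[0,0,0],0.0854],[[0,0,0],[0.017,0.001,0.038],0.0854],[[0,0,0],[0.017,0.001,0.038],0.0854],[[0,0,0],[0.017,0.001,0.038],0.0854],[[0,0,0],[0.016,0,0.038],0.0854],[[0,0,0],[0,0,0],0.0854]]'
python3 - <<'E'
from h import *
a=cams.capture("side");b=cams.capture("top")
for c in("side","top"):
    for t in ("bottle_mid","bottle_floor","beaker_mid","beaker_floor"):
        for d in nets.tip_of(c,t)[:2]: print(c,t,round(d["score"],2),w(c,d["location"]).round(3))
go([.5675,.342,.074],frame(82,65))
cv2.imwrite("pics/p2.png",cv2.resize(np.hstack([a[150:350,220:360],b[150:300,170:310].repeat(1,0) if 0 else cv2.resize(b[170:270,190:260],(140,200))]),None,fx=2.8,fy=2.8)[:,:,::-1])
E
```

```text
clock: 5.2
eef_pos: [0.5578, 0.297, 0.1583]
tcp_rot: [3.129, 0.43, -1.717]
ft_force: [-0.2, 0.8, -1.6]
gripper_width: 1.0
gripper_force: 0.0
side bottle_mid 0.56 [0.568 0.367 0.086]
side bottle_mid 0.27 [0.472 0.388 0.084]
side bottle_floor 0.75 [0.563 0.312 0.105]
side beaker_mid 0.89 [0.471 0.391 0.084]
side beaker_mid 0.65 [0.791 0.302 0.032]
side beaker_floor 0.75 [0.463 0.349 0.098]
side beaker_floor 0.74 [0.762 0.345 0.031]
top beaker_mid 0.94 [0.79  0.307 0.028]
top beaker_mid 0.35 [0.568 0.005 0.003]
top beaker_floor 0.91 [0.765 0.347 0.035]
t 5.7 pos [0.5618 0.2985 0.1663] j [ 0.52  0.32  0.09 -0.38 -1.09 -0.53] F [-0.1  0.2  0.3] w 1.0 0.0
rotvec now-tool [-0.002  0.001 -0.001] | shift now-tool [-0.0007  0.0006  0.1022] | shift in final tool [-0.0007  0.0004  0.1022]
```

View pics/p2.png

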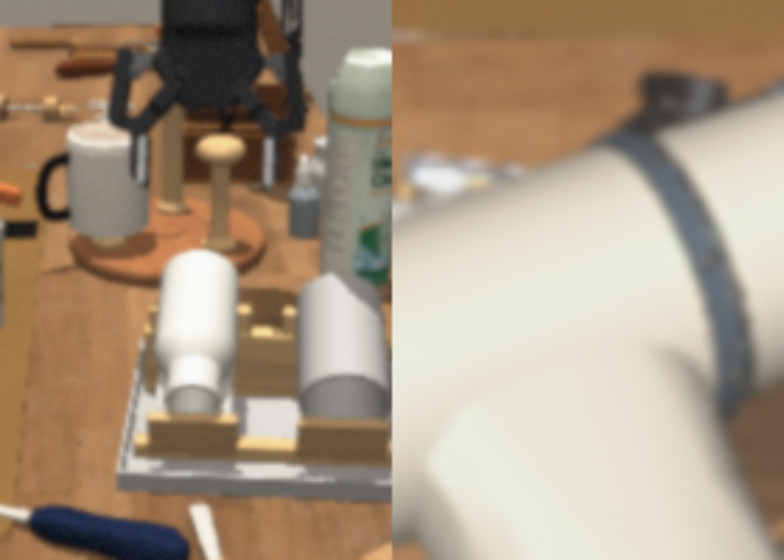

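The side view shows the open fingers (crop columns 140 and 268) centred on the bottle (163–238). The arm blocks the top view. I'll advance and close.

```bash

python3 -m crank '[[[0,0,0],[0,0,0.026],0.0854],[[0,0,0],[0,0,0.026],0.0854],[[0,0,0],[0,0,0.026],0.0854],[[0,0,0],[0,0,0.025],0.0854],[[0,0,0],[0,0,0],0.0854]]'
python3 -m crank '[[[0,0,0],[0,0,0],0.05],[[0,0,0],[0,0,0],0.04],[[0,0,0],[0,0,0],0.04],[[0,0,0],[0,0,0],0.04],[[0,0,0],[0,0,0],0.04],[[0,0,0],[0,0,0],0.04],[[0,0,0],[0,0,0],0.04]]'
python3 -c "
from h import *
go([.5675,.342,.074],frame(82,65))"
```

```text
clock: 6.2
eef_pos: [0.5655, 0.3414, 0.0681]
tcp_rot: [3.136, 0.433, -1.714]
ft_force: [-0.9, -0.7, -0.5]
gripper_width: 0.999
gripper_force: 0.0
clock: 6.9
eef_pos: [0.5655, 0.3413, 0.0736]
tcp_rot: [3.139, 0.436, -1.711]
ft_force: [-8.8, -0.9, 5.0]
gripper_width: 0.661
gripper_force: 64.3
t 6.9 pos [0.5655 0.3413 0.0736] j [ 0.58  0.43  0.02 -0.42 -0.9  -0.5 ] F [-8.8 -0.9  5. ] w 0.661 64.3
rotvec now-tool [ 0.002  0.    -0.001] | shift now-tool [-0.0011 -0.0019  0.    ] | shift in final tool [-0.0011 -0.0019  0.    ]
```

```bash

python3 -m crank '[[[0,0,0],[-0.018,0,-0.038],0.04],[[0,0,0],[-0.018,0,-0.038],0.04],[[0,0,0],[-0.018,0,-0.038],0.04],[[0,0,0],[-0.018,0,-0.038],0.04],[[0,0,0],[-0.018,0,-0.038],0.04],[[0,0,0],[-0.018,0,-0.038],0.04],[[0,0,0],[-0.018,0,-0.038],0.04]]'
python3 -m crank '[[[0,-0.145,0],[0,0,0],0.04],[[0,-0.145,0],[0,0,0],0.04],[[0,-0.146,0],[0,0,0],0.04],[[0,0,-0.145],[0,0,0],0.04],[[0,0,-0.145],[0,0,0],0.04],[[0,0,-0.145],[0,0,0],0.04],[[0,0,-0.145],[0,0,0],0.04]]' | head -3
python3 -m crank '[[[0,0,-0.145],[0,0,0],0.04],[[0,0,-0.145],[0,0,0],0.04],[[0,0,-0.145],[0,0,0],0.04],[[0,0,-0.145],[0,0,0],0.04],[[0,0,-0.145],[0,0,0],0.04],[[0,0,-0.145],[0,0,0],0.04],[[0,0,-0.145],[0,0,0],0.04],[[0,0,-0.145],[0,0,0],0.04]]' | head -3
python3 -m crank '[[[0,0,-0.145],[0,0,0],0.04],[[0,-0.131,0],[0,0,0],0.04],[[0,-0.131,0],[0,0,0],0.04],[[0,-0.131,0],[0,0,0],0.04],[[0,-0.131,0],[0,0,0],0.04],[[0,-0.131,0],[0,0,0],0.04],[[0,-0.131,0],[0,0,0],0.04],[[0,0,0],[0,0,0],0.04]]'
python3 -c "
from h import *
go([.5635,-.052,.36],frame(190,135))"
```

```text
clock: 7.6
eef_pos: [0.5672, 0.342, 0.3696]
tcp_rot: [-3.14, 0.437, -1.712]
ft_force: [1.4, 0.4, -0.6]
gripper_width: 0.662
gripper_force: 65.5
clock: 8.3
eef_pos: [0.5676, 0.3419, 0.3673]
tcp_rot: [-2.558, 0.69, -0.911]
clock: 9.1
eef_pos: [0.5675, 0.3422, 0.3673]
tcp_rot: [-2.278, -0.136, -0.028]
clock: 9.9
eef_pos: [0.5714, 0.3444, 0.3578]
tcp_rot: [-2.274, 0.299, 0.648]
ft_force: [0.7, 0.1, -6.1]
gripper_width: 0.661
gripper_force: 65.6
t 9.9 pos [0.5714 0.3444 0.3578] j [ 0.28  0.85  1.41 -1.15 -2.36  1.02] F [ 0.7  0.1 -6.1] w 0.661 65.6
rotvec now-tool [-0.883  1.212 -0.01 ] | shift now-tool [-0.2352  0.2548 -0.1922] | shift in final tool [-0.0527  0.389  -0.0557]
```

My tilt sign was wrong: increasing the tilt is +y. I'll turn directly towards the wanted frame in a few rows and check.

```bash

python3 -m crank '[[[-0.08,0.11,0],[0,0,0],0.04],[[-0.08,0.11,0],[0,0,0],0.04],[[-0.08,0.11,0],[0,0,0],0.04],[[-0.08,0.11,0],[0,0,0],0.04],[[-0.08,0.11,0],[0,0,0],0.04],[[-0.08,0.11,0],[0,0,0],0.04]]'
python3 -c "
from h import *
go([.5635,-.052,.36],frame(190,135))"
```

```text
clock: 10.5
eef_pos: [0.5677, 0.342, 0.3701]
tcp_rot: [-2.784, -0.266, 0.272]
ft_force: [0.1, 1.4, -2.2]
gripper_width: 0.663
gripper_force: 65.4
t 10.5 pos [0.5677 0.342  0.3701] j [ 0.64  0.25  0.46 -0.24 -1.41  1.25] F [ 0.1  1.4 -2.2] w 0.663 65.4
rotvec now-tool [-0.398  0.53  -0.009] | shift now-tool [-0.1086  0.3478 -0.1501] | shift in final tool [-0.0585  0.3872 -0.0442]
```

```bash

python3 -m crank '[[[-0.08,0.106,0],[0,0,0],0.04],[[-0.08,0.106,0],[0,0,0],0.04],[[-0.08,0.106,0],[0,0,0],0.04],[[-0.08,0.106,0],[0,0,0],0.04],[[-0.08,0.106,0],[0,0,0],0.04],[[0,0,0],[0,0,0],0.04]]'
python3 -m crank '[[[0,0,0],[-0.0058,0.0484,-0.004],0.04],[[0,0,0],[-0.0058,0.0484,-0.004],0.04],[[0,0,0],[-0.0058,0.0484,-0.004],0.04],[[0,0,0],[-0.0058,0.0484,-0.004],0.04],[[0,0,0],[-0.0058,0.0484,-0.004],0.04],[[0,0,0],[-0.0058,0.0484,-0.004],0.04],[[0,0,0],[-0.0058,0.0484,-0.004],0.04],[[0,0,0],[-0.0058,0.0484,-0.004],0.04]]'
python3 -c "
from h import *
go([.5805,-.049,.26],frame(190,135))"
```

```text
clock: 11.1
eef_pos: [0.5664, 0.3377, 0.3617]
tcp_rot: [-3.13, -0.736, 0.17]
ft_force: [0.2, -0.3, -3.6]
gripper_width: 0.663
gripper_force: 65.5
clock: 11.9
eef_pos: [0.5819, -0.0499, 0.3553]
tcp_rot: [-3.118, -0.745, 0.163]
ft_force: [1.1, -0.4, -1.6]
gripper_width: 0.663
gripper_force: 65.6
t 11.9 pos [ 0.5819 -0.0499  0.3553] j [ 0.17 -0.15 -0.24 -0.03 -0.73  1.59] F [ 1.1 -0.4 -1.6] w 0.663 65.6
rotvec now-tool [-0.016  0.041 -0.009] | shift now-tool [-0.0655  0.0006  0.0693] | shift in final tool [-0.0683 -0.0011  0.0665]
```

```bash

python3 -m crank '[[[-0.008,0.02,-0.004],[-0.022,0,0.022],0.04],[[-0.008,0.02,-0.004],[-0.022,0,0.022],0.04],[[0,0,0],[-0.021,0,0.021],0.04],[[0,0,0],[0,0,0],0.04],[[0,0,0],[0,0,0],0.04]]'
cat > look.py <<'E'
from h import *; import sys
ob,post,out=sys.argv[1:4]
ims={c:cams.capture(c) for c in("side","top")}
for c in ims:
    for t in (ob+"_mid",ob+"_floor",post):
        for d in nets.tip_of(c,t)[:2]:
            P=w(c,d["location"]); print(c,t,round(d["score"],2),P.round(4),px(c,P).round(0))
cv2.imwrite(out,cv2.resize(np.hstack([ims["side"][80:280,210:370],ims["top"][130:330,260:420]]),None,fx=2.5,fy=2.5,interpolation=2)[:,:,::-1])
E
python3 look.py bottle post_slim_tip pics/p3.png
python3 -c "
from h import *
go([.5805,-.049,.26],frame(190,135))"
```

```text
clock: 12.4
eef_pos: [0.5808, -0.0482, 0.2631]
tcp_rot: [3.141, -0.782, 0.172]
ft_force: [0.7, 0.1, -1.4]
gripper_width: 0.663
gripper_force: 65.5
side bottle_mid 0.63 [ 0.5629 -0.0476  0.247 ] [281. 148.]
side bottle_floor 0.77 [ 0.5626 -0.0529  0.3018] [282. 128.]
side bottle_floor 0.27 [ 0.4273 -0.0217  0.0013] [328. 232.]
side post_slim_tip 0.61 [ 0.5645 -0.0593  0.1475] [281. 181.]
top bottle_mid 0.68 [ 0.5657 -0.0546  0.2474] [363. 208.]
top bottle_mid 0.46 [0.6278 0.0333 0.0823] [320. 194.]
top bottle_floor 0.58 [ 0.5668 -0.0517  0.3009] [366. 204.]
t 12.8 pos [ 0.5804 -0.0477  0.2612] j [ 0.2  -0.13 -0.52  0.05 -0.4   1.51] F [-0.2 -0.7 -1.8] w 0.667 65.5
rotvec now-tool [ 0.002  0.006 -0.003] | shift now-tool [-0.0009  0.0013  0.0007] | shift in final tool [-0.0009  0.0013  0.0007]
```

View pics/p3.png

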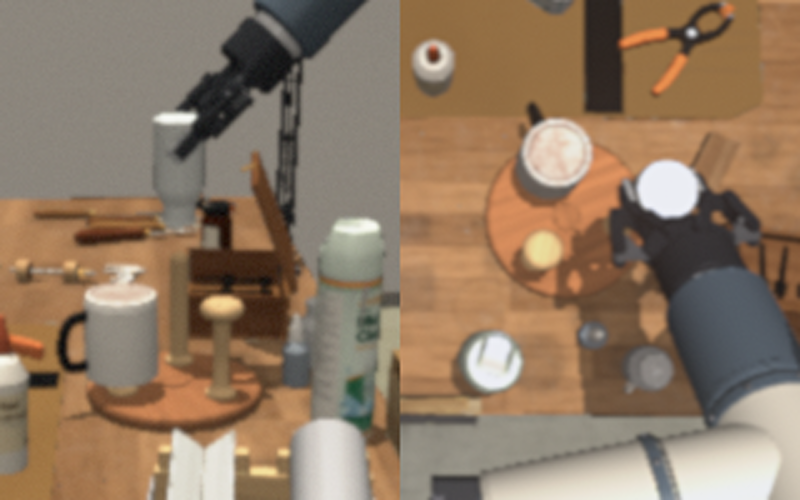

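```bash
python3 - <<'E'
from h import *
def bp(c,u,v,z):
    k=cams.calibration(c);T=np.array(k["pose"]);d=T[:3,:3]@np.array([(u-k["cx"])/k["fx"],(v-k["cy"])/k["fy"],1]);return T[:3,3]+d*(z-T[2,3])/d[2]
im=cams.capture("top")
roi=im[180:225,345:390].min(2)>200
m=cv2.moments(roi.astype(np.uint8),True);u,v=m["m10"]/m["m00"]+345,m["m01"]/m["m00"]+180
print(m["m00"],u,v,bp("top",u,v,.305))
t=cv2.imread("pics/top0.png")
c=t[200:230,340:375].astype(int); h=(c[:,:,2]>215)&(c[:,:,2]-c[:,:,0]>40)
ys,xs=np.nonzero(h);print(len(xs),xs.mean()+340,ys.mean()+200,bp("top",xs.mean()+340,ys.mean()+200,.150))
print(bp("top",355.5,214.2,.150))
E
```

```text
407.0 366.31941031941034 205.45454545454544 [ 0.56361983 -0.05115359  0.305     ]
94 347.1489361702128 214.5531914893617 [ 0.56065287 -0.03277704  0.15      ]
[ 0.56196305 -0.05567056  0.15      ]
```

```bash

python3 -m crank '[[[0,0,0],[-0.0098,0.0006,0.009],0.04],[[0,0,0],[-0.0098,0.0006,0.009],0.04],[[0,0,0],[-0.0098,0,0.009],0.04],[[0,0,0],[-0.007,0,0.007],0.04],[[0,0,0],[0,0,0],0.04],[[0,0,0],[0,0,0],0.04]]'
python3 look.py bottle post_slim_tip pics/p4.png
python3 -c "
from h import *
go([.579,-.0492,.2112],frame(190,135))"
```

```text
clock: 13.45
eef_pos: [0.5786, -0.0493, 0.211]
tcp_rot: [-3.141, -0.779, 0.171]
ft_force: [0.3, -0.3, -2.0]
gripper_width: 0.659
gripper_force: 65.6
side bottle_mid 0.91 [ 0.5628 -0.0505  0.1967] [281. 165.]
side bottle_floor 0.97 [ 0.5613 -0.0529  0.2514] [282. 146.]
side post_slim_tip 0.51 [ 0.5632 -0.0493  0.1479] [281. 182.]
top bottle_mid 0.8 [ 0.5627 -0.0557  0.1933] [359. 212.]
top bottle_mid 0.61 [ 0.561  -0.0527  0.1844] [357. 213.]
top bottle_floor 0.74 [ 0.5658 -0.0549  0.2528] [363. 208.]
t 13.8 pos [ 0.5784 -0.0493  0.2109] j [ 0.19 -0.09 -0.63  0.06 -0.25  1.5 ] F [ 0.6  0.1 -1.8] w 0.665 65.6
rotvec now-tool [ 0.002  0.006 -0.003] | shift now-tool [ 0.0006 -0.0001  0.0002] | shift in final tool [ 0.0006 -0.      0.0002]
```

View pics/p4.png

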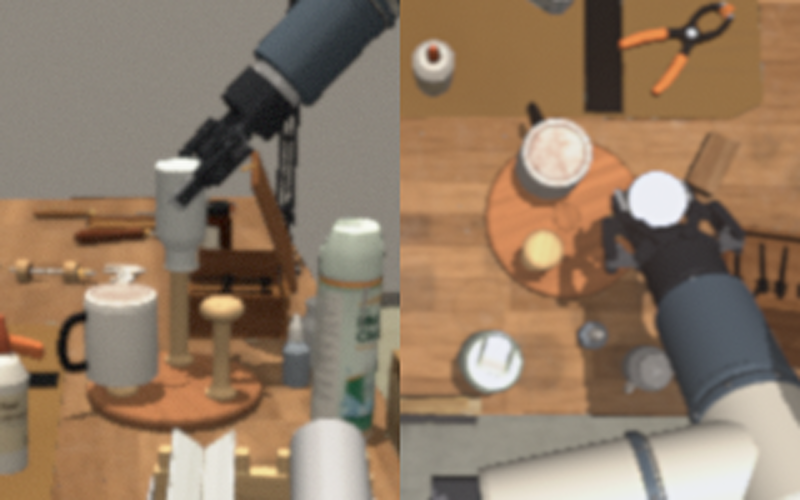

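The neck sits concentric on the post (columns 165–195 against 170–190), but j5 is close to its limit (-0.25, limit -0.07) and lowering would exceed it. I'll rotate the approach to the left so the wrist bends sideways, after checking the tool box beside the stand.

```bash
python3 - <<'E'
from h import *
a=cv2.imread("pics/side0.png")[90:240,270:390];b=cv2.imread("pics/top0.png")[190:310,340:460]
cv2.imwrite("pics/box.png",np.hstack([cv2.resize(a,(400,500),interpolation=2),cv2.resize(b,(400,400),interpolation=2)[:, :] if 0 else cv2.resize(cv2.copyMakeBorder(b,0,30,0,0,0),(400,500),interpolation=2)]))
k=cams.calibration("side");T=np.array(k["pose"])
for (u,v) in ((312,142),(328,200)):
  d=T[:3,:3]@np.array([(u-k["cx"])/k["fx"],(v-k["cy"])/k["fy"],1])
  for y in (-.13,-.2,-.28): print(u,v,(T[:3,3]+d*(y-T[1,3])/d[1]).round(3))
for z in (0.,.1,.2):
  k=cams.calibration("top");T=np.array(k["pose"]);d=T[:3,:3]@np.array([(388-k["cx"])/k["fx"],(240-k["cy"])/k["fy"],1]); print((T[:3,3]+d*(z-T[2,3])/d[2]).round(3))
E
```

```text
312 142 [ 0.467 -0.13   0.247]
312 142 [ 0.458 -0.2    0.234]
312 142 [ 0.448 -0.28   0.219]
328 200 [ 0.411 -0.13   0.064]
328 200 [ 0.399 -0.2    0.041]
328 200 [ 0.385 -0.28   0.014]
[ 0.502 -0.185  0.   ]
[ 0.496 -0.157  0.1  ]
[ 0.489 -0.129  0.2  ]
```

View pics/box.png

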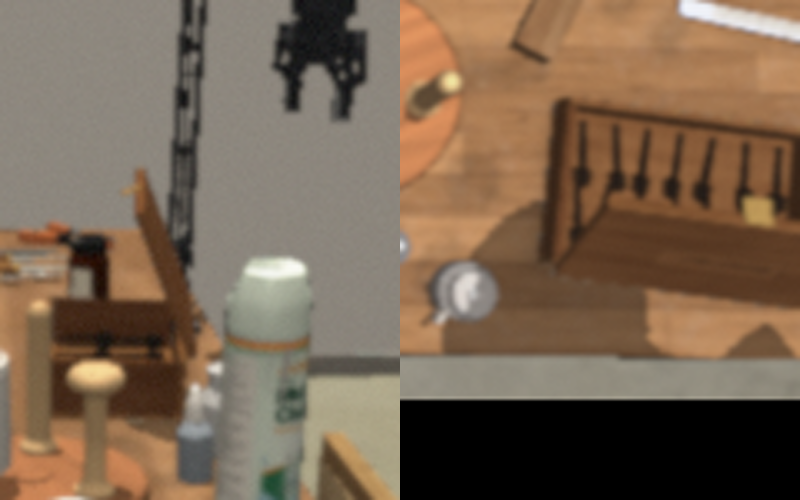

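```bash

python3 -m crank '[[[0,0,0],[0.021,0,-0.021],0.04],[[0,0,0],[0.021,0,-0.021],0.04],[[0.05,0,-0.05],[0,0,0],0.04],[[0.05,0,-0.05],[0,0,0],0.04],[[0.048,0,-0.048],[0,0,0],0.04],[[0,0,0],[0,0,0],0.04],[[0,0,0],[0,0,0],0.04]]'
python3 -c "
from h import *
go([.5774,-.0459,.212],frame(202,135))"
```

```text
clock: 14.55
eef_pos: [0.5784, -0.052, 0.2691]
tcp_rot: [-3.139, -0.775, 0.352]
ft_force: [0.2, 0.1, -3.1]
gripper_width: 0.66
gripper_force: 65.5
t 14.6 pos [ 0.5784 -0.052   0.2691] j [ 0.   -0.08 -0.28 -0.4  -0.67  2.15] F [ 0.2  0.1 -3.1] w 0.66 65.5
rotvec now-tool [ 0.019  0.01  -0.022] | shift now-tool [-0.0391 -0.006   0.0416] | shift in final tool [-0.0394 -0.006   0.0413]
```

```bash

python3 -m crank '[[[0.019,0.01,-0.022],[0,-0.006,0.0015],0.04],[[0,0,0],[-0.01,0,0.01],0.04],[[0,0,0],[-0.01,0,0.01],0.04],[[0,0,0],[-0.01,0,0.01],0.04],[[0,0,0],[-0.01,0,0.01],0.04],[[0,0,0],[0,0,0],0.04],[[0,0,0],[0,0,0],0.04]]'
python3 look.py bottle post_slim_tip pics/p5.png
python3 -c "
from h import *
go([.5774,-.0459,.212],frame(202,135))"
```

```text
clock: 15.25
eef_pos: [0.5768, -0.045, 0.2108]
tcp_rot: [3.142, -0.784, 0.387]
ft_force: [0.8, 0.8, -2.5]
gripper_width: 0.661
gripper_force: 65.4
side bottle_mid 0.7 [ 0.5617 -0.0506  0.1942] [282. 166.]
side bottle_mid 0.16 [ 3.838e-01 -7.350e-02  1.000e-04] [339. 226.]
side bottle_floor 0.81 [ 0.5578 -0.0547  0.2506] [283. 146.]
side post_slim_tip 0.57 [ 0.562  -0.0541  0.1473] [282. 182.]
top bottle_mid 0.62 [ 0.5629 -0.0549  0.1951] [359. 212.]
top bottle_floor 0.66 [ 0.5627 -0.0536  0.2495] [362. 209.]
top post_slim_tip 0.74 [0.5165 0.0453 0.1271] [318. 231.]
top post_slim_tip 0.59 [ 0.5609 -0.0564  0.1506] [356. 215.]
t 15.7 pos [ 0.5772 -0.045   0.212 ] j [-0.03 -0.02 -0.34 -0.55 -0.58  2.34] F [ 0.2  0.6 -1.7] w 0.662 65.4
rotvec now-tool [-0.002 -0.001  0.003] | shift now-tool [-0.0001  0.0009 -0.0002] | shift in final tool [-0.0001  0.0009 -0.0002]
```

View pics/p5.png

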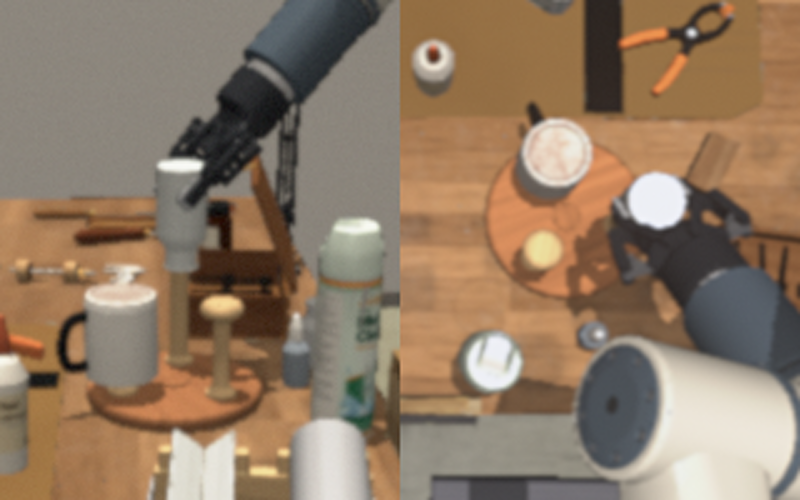

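```bash

python3 -m crank '[[[0,0,0],[-0.01,0,0.01],0.04],[[0,0,0],[-0.01,0,0.01],0.04],[[0,0,0],[-0.01,0,0.01],0.04],[[0,0,0],[0,0,0],0.04],[[0,0,0],[0,0,0],0.04]]'
python3 -c "
from h import *
go([.5774,-.0459,.112],frame(202,135))"
python3 -m crank '[[[0,0,0],[-0.01,0,0.01],0.04],[[0,0,0],[-0.01,0,0.01],0.04],[[0,0,0],[-0.01,0,0.01],0.04],[[0,0,0],[0,0,0],0.04],[[0,0,0],[0,0,0],0.04]]'
python3 -c "
from h import *
go([.5774,-.0459,.112],frame(202,135))"
```

```text
clock: 16.15
eef_pos: [0.5774, -0.0453, 0.1695]
tcp_rot: [3.141, -0.786, 0.388]
ft_force: [-0.2, 0.3, -2.5]
gripper_width: 0.661
gripper_force: 65.4
t 16.1 pos [ 0.5774 -0.0453  0.1695] j [-0.05  0.03 -0.37 -0.65 -0.52  2.47] F [-0.2  0.3 -2.5] w 0.661 65.4
rotvec now-tool [-0.002 -0.     0.003] | shift now-tool [-0.0408  0.0005  0.0405] | shift in final tool [-0.0408  0.0005  0.0405]
clock: 16.65
eef_pos: [0.5778, -0.0454, 0.1279]
tcp_rot: [3.14, -0.787, 0.388]
ft_force: [0.1, 0.8, -1.5]
gripper_width: 0.666
gripper_force: 65.4
t 16.6 pos [ 0.5778 -0.0454  0.1279] j [-0.09  0.09 -0.39 -0.78 -0.48  2.64] F [ 0.1  0.8 -1.5] w 0.666 65.4
rotvec now-tool [-0.001 -0.001  0.003] | shift now-tool [-0.0116  0.0003  0.0108] | shift in final tool [-0.0116  0.0003  0.0108]
```

```bash

python3 -m crank '[[[0,0,0],[-0.003,0,0.003],0.04],[[0,0,0],[-0.003,0,0.003],0.04],[[0,0,0],[0,0,0],0.04]]'
python3 -m crank '[[[0,0,0],[-0.002,0,0.002],0.04],[[0,0,0],[0,0,0],0.04],[[0,0,0],[0,0,0],0.04]]' | head -4
python3 -m crank '[[[0,0,0],[-0.001,0,0.001],0.04],[[0,0,0],[0,0,0],0.04],[[0,0,0],[0,0,0],0.04]]' | head -4
```

```text
clock: 16.95
eef_pos: [0.5769, -0.0449, 0.1178]
tcp_rot: [-3.141, -0.785, 0.387]
ft_force: [-0.3, -1.3, -2.8]
gripper_width: 0.663
gripper_force: 65.4
clock: 17.25
eef_pos: [0.5772, -0.0451, 0.1154]
tcp_rot: [3.141, -0.785, 0.388]
ft_force: [-0.8, 1.3, -2.4]
clock: 17.55
eef_pos: [0.5771, -0.045, 0.1139]
tcp_rot: [3.141, -0.785, 0.388]
ft_force: [0.6, 0.5, -2.3]
```

```bash

python3 -m crank '[[[0,0,0],[-0.001,0,0.001],0.04],[[0,0,0],[0,0,0],0.04],[[0,0,0],[0,0,0],0.04]]' | head -4
python3 - <<'E'
from h import *
for c in("side","top"):
    cams.capture(c)
    for d in nets.tip_of(c,"bottle_floor")[:1]: print(c,w(c,d["location"]).round(4))
E
```

```text
clock: 17.85
eef_pos: [0.5771, -0.045, 0.1125]
tcp_rot: [3.141, -0.785, 0.388]
ft_force: [0.4, 1.1, -2.2]
side [ 0.5607 -0.0542  0.1529]
top [ 0.5608 -0.0515  0.1507]
```

Keep going in 1 mm steps until the force rises.

```bash

for i in 1; do python3 -m crank '[[[0,0,0],[-0.001,0,0.001],0.04],[[0,0,0],[0,0,0],0.04],[[0,0,0],[0,0,0],0.04]]' | head -4; done
python3 -m crank '[[[0,0,0],[-0.001,0,0.001],0.04],[[0,0,0],[0,0,0],0.04],[[0,0,0],[0,0,0],0.04]]' | head -4
python3 -m crank '[[[0,0,0],[-0.001,0,0.001],0.04],[[0,0,0],[0,0,0],0.04],[[0,0,0],[0,0,0],0.04]]' | head -4
```

```text
clock: 18.35
eef_pos: [0.578, -0.045, 0.1124]
tcp_rot: [3.14, -0.788, 0.389]
ft_force: [-2.3, 0.6, 5.0]
clock: 18.65
eef_pos: [0.5787, -0.0451, 0.1124]
tcp_rot: [3.138, -0.79, 0.39]
ft_force: [-6.7, 1.3, 11.6]
clock: 18.95
eef_pos: [0.5792, -0.0451, 0.1123]
tcp_rot: [3.137, -0.792, 0.391]
ft_force: [-10.7, 1.5, 19.0]
```

Resting: force 19 N, floor at z≈0.152. I'll ease the load, open and back out along the tool axis.

```bash

python3 -m crank '[[[0,0,0],[0.002,0,-0.002],0.04],[[0,0,0],[0,0,0],0.04],[[0,0,0],[0,0,0],0.06],[[0,0,0],[0,0,0],0.07],[[0,0,0],[0,0,0],0.078],[[0,0,0],[0,0,0],0.08],[[0,0,0],[0,0,0],0.08],[[0,0,0],[0,0,0],0.08]]'
python3 -m crank '[[[0,0,0],[0,0,-0.01],0.08],[[0,0,0],[0,0,-0.02],0.08],[[0,0,0],[0,0,-0.03],0.08],[[0,0,0],[0,0,-0.03],0.08],[[0,0,0],[0,0,-0.03],0.08],[[0,0,0],[0,0,0],0.08]]'
python3 look.py bottle post_slim_tip pics/p6.png
python3 -c "
from h import *
go([.46,.32,.33],frame(202,90));go([.46,.32,.33],frame(82,90))"
```

```text
clock: 19.75
eef_pos: [0.5771, -0.045, 0.111]
tcp_rot: [3.141, -0.785, 0.388]
ft_force: [-0.1, -0.4, 0.0]
gripper_width: 0.939
gripper_force: 0.0
clock: 20.35
eef_pos: [0.498, -0.0784, 0.2001]
tcp_rot: [3.134, -0.79, 0.392]
ft_force: [1.3, -0.1, -0.5]
gripper_width: 0.936
gripper_force: 0.0
side bottle_mid 0.59 [ 0.5604 -0.0456  0.0933] [282. 200.]
side bottle_mid 0.43 [ 0.3979  0.1077 -0.0004] [346. 251.]
side bottle_floor 0.88 [ 0.5621 -0.0512  0.1516] [282. 180.]
side bottle_floor 0.22 [ 0.3998  0.1093 -0.0022] [346. 252.]
side post_slim_tip 0.41 [0.5163 0.3408 0.0007] [313. 299.]
top bottle_mid 0.73 [ 0.5642 -0.0556  0.0977] [352. 216.]
top bottle_floor 0.9 [ 0.5621 -0.0513  0.1499] [354. 214.]
top bottle_floor 0.73 [0.5704 0.0076 0.0033] [326. 217.]
top post_slim_tip 0.21 [ 0.5639 -0.052   0.0857] [350. 216.]
t 20.8 pos [ 0.4986 -0.0768  0.195 ] j [-0.19 -0.12 -0.43 -0.66 -0.67  2.55] F [-0.5 -0.8  0.4] w 0.939 0.0
rotvec now-tool [-0.002 -0.784  0.003] | shift now-tool [ 0.1761 -0.382  -0.0146] | shift in final tool [ 0.1129 -0.3823 -0.135 ]
t 20.8 pos [ 0.4986 -0.0768  0.195 ] j [-0.19 -0.12 -0.43 -0.66 -0.67  2.55] F [-0.5 -0.8  0.4] w 0.939 0.0
rotvec now-tool [-0.816 -0.468  1.971] | shift now-tool [ 0.1761 -0.382  -0.0146] | shift in final tool [-0.3876  0.0934 -0.135 ]
```

View pics/p6.png

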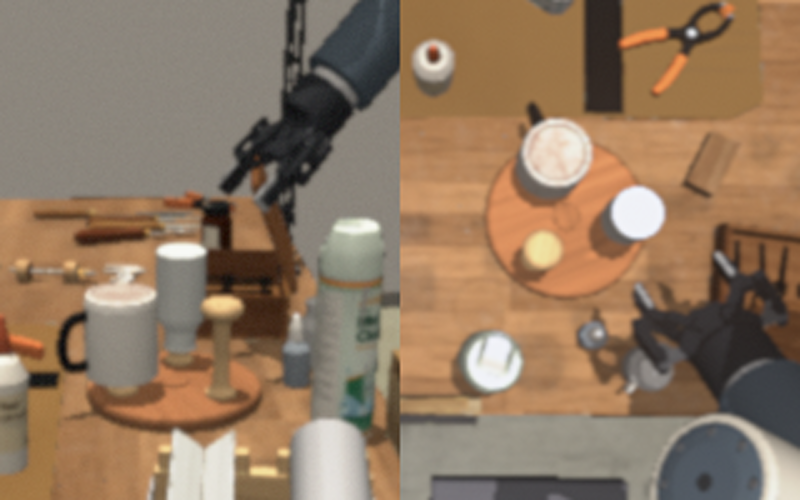

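The bottle hangs upright (base at top crop (637,214), floor z≈0.151). Now the beaker: rise, turn back, and travel.

```bash

python3 -m crank '[[[0,0,0],[0.027,0,-0.027],0.0854],[[0,0,0],[0.027,0,-0.027],0.0854],[[0,0,0],[0.027,0,-0.027],0.0854],[[0,0,0],[0.027,0,-0.027],0.0854],[[0,-0.131,0],[0,0,0],0.0854],[[0,-0.131,0],[0,0,0],0.0854],[[0,-0.131,0],[0,0,0],0.0854],[[0,-0.131,0],[0,0,0],0.0854]]'|head -3
python3 -m crank '[[[0,-0.131,0],[0,0,0],0.0854],[[0,-0.131,0],[0,0,0],0.0854],[[0,0,0.149],[0,0,0],0.0854],[[0,0,0.149],[0,0,0],0.0854],[[0,0,0.149],[0,0,0],0.0854],[[0,0,0.149],[0,0,0],0.0854],[[0,0,0.149],[0,0,0],0.0854],[[0,0,0.149],[0,0,0],0.0854]]'|head -3
python3 -m crank '[[[0,0,0.149],[0,0,0],0.0854],[[0,0,0.149],[0,0,0],0.0854],[[0,0,0.149],[0,0,0],0.0854],[[0,0,0.149],[0,0,0],0.0854],[[0,0,0.149],[0,0,0],0.0854],[[0,0,0.149],[0,0,0],0.0854],[[0,0,0.149],[0,0,0],0.0854],[[0,0,0.149],[0,0,0],0.0854]]'|head -3
python3 -c "
from h import *
go([.462,.336,.36],frame(82,90));go([.462,.336,.158],frame(82,65))"
```

```text
clock: 21.55
eef_pos: [0.4986, -0.0769, 0.3494]
tcp_rot: [3.14, -0.257, 0.388]
clock: 22.35
eef_pos: [0.4989, -0.0767, 0.3478]
tcp_rot: [3.14, 0.001, -0.512]
clock: 23.15
eef_pos: [0.4989, -0.0766, 0.3479]
tcp_rot: [3.14, -0.001, -1.704]
t 23.1 pos [ 0.4989 -0.0766  0.3479] j [ 0.16  0.16  0.28  0.   -1.69 -0.29] F [-0.2 -0.2 -0.2] w 0.999 0.0
rotvec now-tool [ 0.002 -0.001  0.006] | shift now-tool [-0.4041  0.0915 -0.0122] | shift in final tool [-0.4035  0.094  -0.0121]
t 23.1 pos [ 0.4989 -0.0766  0.3479] j [ 0.16  0.16  0.28  0.   -1.69 -0.29] F [-0.2 -0.2 -0.2] w 0.999 0.0
rotvec now-tool [ 0.003 -0.437  0.006] | shift now-tool [-0.4042  0.0912  0.1898] | shift in final tool [-0.2855  0.094   0.3426]
```

```bash

python3 -m crank '[[[0,0,0],[-0.0448,0.0104,0],0.0854],[[0,0,0],[-0.0448,0.0104,0],0.0854],[[0,0,0],[-0.0448,0.0104,0],0.0854],[[0,0,0],[-0.0448,0.0104,0],0.0854],[[0,0,0],[-0.0448,0.0104,0],0.0854],[[0,0,0],[-0.0448,0.0104,0],0.0854],[[0,0,0],[-0.0448,0.0104,0],0.0854],[[0,0,0],[-0.0448,0.0104,0],0.0854]]'|head -3
python3 -m crank '[[[0,0,0],[-0.0448,0.0104,0],0.0854],[[0,-0.146,0],[0,0,0],0.0854],[[0,-0.146,0],[0,0,0],0.0854],[[0,-0.146,0],[0,0,0],0.0854],[[0,0,0],[0,0,0],0.0854],[[0,0,0],[0,0,0],0.0854]]'|head -3
python3 - <<'E'
from h import *
cams.capture("side");
for t in ("beaker_mid","beaker_floor"):
    for d in nets.tip_of("side",t)[:2]: print(t,round(d["score"],2),w("side",d["location"]).round(3))
go([.462,.336,.158],frame(82,65))
E
```

```text
clock: 23.95
eef_pos: [0.4612, 0.2914, 0.3479]
tcp_rot: [3.141, -0.001, -1.698]
clock: 24.55
eef_pos: [0.4573, 0.3341, 0.3484]
tcp_rot: [3.141, 0.436, -1.7]
beaker_mid 0.84 [0.79  0.306 0.031]
beaker_mid 0.58 [0.472 0.388 0.084]
beaker_floor 0.64 [0.465 0.348 0.097]
beaker_floor 0.59 [0.762 0.343 0.03 ]
t 24.7 pos [0.4572 0.3356 0.3478] j [ 0.71  0.09  0.23 -0.29 -1.38 -0.83] F [ 0.2  0.1 -0.8] w 1.001 0.0
rotvec now-tool [ 0.006 -0.001  0.011] | shift now-tool [ 0.0792 -0.005   0.1725] | shift in final tool [ 0.0793 -0.0047  0.1725]
```

```bash

python3 -m crank '[[[0.006,0,0.011],[0.0158,-0.0012,0.0345],0.0854],[[0,0,0],[0.0158,-0.0012,0.0345],0.0854],[[0,0,0],[0.0158,-0.0012,0.0345],0.0854],[[0,0,0],[0.0158,-0.0012,0.0345],0.0854],[[0,0,0],[0.0158,-0.0012,0.0345],0.0854],[[0,0,0],[0,0,0],0.0854],[[0,0,0],[0,0,0],0.0854]]'|head -3
python3 - <<'E'
from h import *
a=cams.capture("side"); cv2.imwrite("pics/p7.png",cv2.resize(a[150:350,250:410],None,fx=3,fy=3,interpolation=2)[:,:,::-1])
go([.469,.379,.068],frame(82,65))
E
```

```text
clock: 25.4
eef_pos: [0.4636, 0.3361, 0.1591]
tcp_rot: [-3.141, 0.436, -1.71]
t 25.4 pos [0.4643 0.3366 0.1607] j [ 0.7   0.18 -0.13 -0.35 -0.95 -0.68] F [0.7 0.6 0.1] w 1.0 0.0
rotvec now-tool [-0.002  0.002  0.002] | shift now-tool [0.0007 0.0015 0.1021] | shift in final tool [0.0005 0.0013 0.1021]
```

View pics/p7.png

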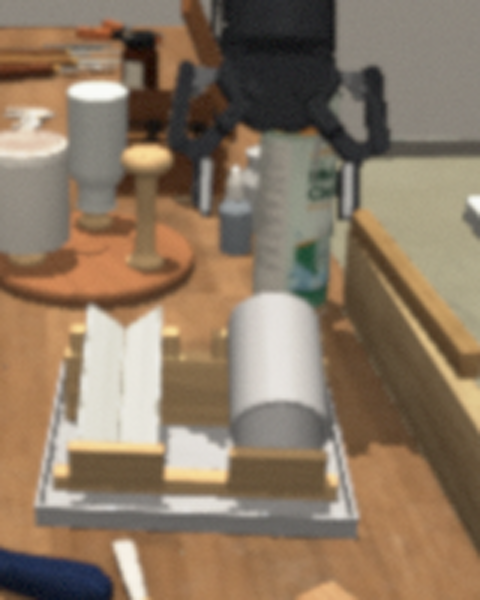

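The fingers (columns 205 and 350) are centred on the beaker (230–325). Advance, grip and lift.

```bash

python3 -m crank '[[[0,0,0],[0,0,0.026],0.0854],[[0,0,0],[0,0,0.026],0.0854],[[0,0,0],[0,0,0.026],0.0854],[[0,0,0],[0,0,0.024],0.0854],[[0,0,0],[0,0,0],0.0854]]'|head -4
python3 -m crank '[[[0,0,0],[0,0,0],0.055],[[0,0,0],[0,0,0],0.045],[[0,0,0],[0,0,0],0.045],[[0,0,0],[0,0,0],0.045],[[0,0,0],[0,0,0],0.045],[[0,0,0],[0,0,0],0.045],[[0,0,0],[0,0,0],0.045]]'
python3 -m crank '[[[0,0,0],[-0.018,0,-0.038],0.045],[[0,0,0],[-0.018,0,-0.038],0.045],[[0,0,0],[-0.018,0,-0.038],0.045],[[0,0,0],[-0.018,0,-0.038],0.045],[[0,0,0],[-0.018,0,-0.038],0.045],[[0,0,0],[-0.018,0,-0.038],0.045],[[0,0,0],[-0.018,0,-0.038],0.045]]'
python3 -c "
from h import *
go([.46,.336,.36],frame(82,90));go([.462,.336,.158],frame(200,90))"
```

```text
clock: 25.95
eef_pos: [0.4691, 0.3794, 0.0658]
tcp_rot: [3.141, 0.437, -1.71]
ft_force: [0.3, -0.2, 0.3]
clock: 26.65
eef_pos: [0.4674, 0.379, 0.0688]
tcp_rot: [3.139, 0.439, -1.71]
ft_force: [-10.6, 1.3, 6.0]
gripper_width: 0.713
gripper_force: 65.2
clock: 27.35
eef_pos: [0.469, 0.3784, 0.3648]
tcp_rot: [-3.139, 0.439, -1.711]
ft_force: [2.2, 1.5, -2.1]
gripper_width: 0.706
gripper_force: 66.6
t 27.4 pos [0.469  0.3784 0.3648] j [ 0.77  0.15  0.32 -0.27 -1.39 -0.91] F [ 2.2  1.5 -2.1] w 0.706 66.6
rotvec now-tool [-0.003  0.439 -0.001] | shift now-tool [ 0.0411  0.0029 -0.014 ] | shift in final tool [0.0432 0.003  0.0048]
t 27.4 pos [0.469  0.3784 0.3648] j [ 0.77  0.15  0.32 -0.27 -1.39 -0.91] F [ 2.2  1.5 -2.1] w 0.706 66.6
rotvec now-tool [-0.453  0.268 -2.022] | shift now-tool [0.1268 0.0015 0.169 ] | shift in final tool [-0.021   0.0374  0.2068]
```

```bash

python3 -m crank '[[[0,0.146,0],[0,0,0],0.045],[[0,0.146,0],[0,0,0],0.045],[[0,0.146,0],[0,0,0],0.045],[[0,0,-0.147],[0,0,0],0.045],[[0,0,-0.147],[0,0,0],0.045],[[0,0,-0.147],[0,0,0],0.045],[[0,0,-0.147],[0,0,0],0.045],[[0,0,-0.147],[0,0,0],0.045]]'|head -3
python3 -m crank '[[[0,0,-0.147],[0,0,0],0.045],[[0,0,-0.147],[0,0,0],0.045],[[0,0,-0.147],[0,0,0],0.045],[[0,0,-0.147],[0,0,0],0.045],[[0,0,-0.147],[0,0,0],0.045],[[0,0,-0.147],[0,0,0],0.045],[[0,0,-0.147],[0,0,0],0.045],[[0,0,-0.147],[0,0,0],0.045]]'|head -3
python3 -m crank '[[[0,0,-0.147],[0,0,0],0.045],[[0,0.131,0],[0,0,0],0.045],[[0,0.131,0],[0,0,0],0.045],[[0,0.131,0],[0,0,0],0.045],[[0,0.131,0],[0,0,0],0.045],[[0,0.131,0],[0,0,0],0.045],[[0,0.131,0],[0,0,0],0.045],[[0,0,0],[0,0,0],0.045]]'
python3 -c "
from h import *
go([.537,.055,.36],frame(200,135))"
```

```text
clock: 28.15
eef_pos: [0.4694, 0.379, 0.3628]
tcp_rot: [-3.139, -0.0, -0.971]
clock: 28.95
eef_pos: [0.4694, 0.3788, 0.3628]
tcp_rot: [-3.141, -0.003, 0.205]
clock: 29.75
eef_pos: [0.4671, 0.3708, 0.3504]
tcp_rot: [3.12, -0.765, 0.358]
ft_force: [0.4, -1.7, -5.0]
gripper_width: 0.713
gripper_force: 66.5
t 29.8 pos [0.4671 0.3708 0.3504] j [ 1.19 -0.11 -0.52  0.83 -0.8   0.24] F [ 0.4 -1.7 -5. ] w 0.713 66.5
rotvec now-tool [0.015 0.02  0.006] | shift now-tool [-0.0259  0.321  -0.0313] | shift in final tool [-0.0231  0.3207 -0.0367]
```

```bash

python3 -m crank '[[[0.005,0.01,0.003],[-0.003,0.0401,-0.0045],0.045],[[0.005,0.01,0.003],[-0.003,0.0401,-0.0045],0.045],[[0,0,0],[-0.003,0.0401,-0.0045],0.045],[[0,0,0],[-0.003,0.0401,-0.0045],0.045],[[0,0,0],[-0.003,0.0401,-0.0045],0.045],[[0,0,0],[-0.003,0.0401,-0.0045],0.045],[[0,0,0],[-0.003,0.0401,-0.0045],0.045],[[0,0,0],[-0.003,0.0401,-0.0045],0.045]]'
python3 -m crank '[[[0,0,0],[0,0,0],0.045],[[0,0,0],[0,0,0],0.045]]'|head -3
python3 -c "
from h import *
go([.537,.055,.22],frame(200,135))"
```

```text
clock: 30.55
eef_pos: [0.539, 0.0633, 0.3706]
tcp_rot: [-3.127, -0.8, 0.337]
ft_force: [1.3, -0.6, -3.1]
gripper_width: 0.713
gripper_force: 66.6
clock: 30.75
eef_pos: [0.5398, 0.0631, 0.37]
tcp_rot: [-3.126, -0.798, 0.331]
t 30.8 pos [0.5398 0.0631 0.37  ] j [ 0.45 -0.28 -0.39  0.11 -0.67  1.4 ] F [ 0.3  1.  -2.8] w 0.713 66.7
rotvec now-tool [-0.003 -0.013 -0.012] | shift now-tool [-0.1112  0.0084  0.1008] | shift in final tool [-0.1099  0.0067  0.1023]
```

```bash

python3 -m crank '[[[0.07,0,-0.07],[0,0,0],0.045],[[0.07,0,-0.07],[0,0,0],0.045],[[0.06,-0.013,-0.075],[0,0,0],0.045],[[0,0,0],[0,0,0],0.045],[[0,0,0],[0,0,0],0.045]]'|head -3
python3 -c "
from h import *
go([.5335,.0582,.225],frame(217,135))"
```

```text
clock: 31.25
eef_pos: [0.5389, 0.062, 0.3657]
tcp_rot: [3.14, -0.776, 0.584]
t 31.2 pos [0.5389 0.062  0.3657] j [ 0.22 -0.19 -0.16 -0.33 -0.89  2.05] F [-0.3  0.5 -1.9] w 0.709 66.7
rotvec now-tool [ 0.045  0.01  -0.044] | shift now-tool [-1.032e-01  1.000e-04  9.580e-02] | shift in final tool [-0.1042 -0.0002  0.0948]
```

```bash

python3 -m crank '[[[0.045,0.01,-0.044],[0,0,0],0.045],[[0,0,0],[-0.026,0,0.0237],0.045],[[0,0,0],[-0.026,0,0.0237],0.045],[[0,0,0],[-0.026,0,0.0237],0.045],[[0,0,0],[-0.026,0,0.0237],0.045],[[0,0,0],[0,0,0],0.045],[[0,0,0],[0,0,0],0.045]]'|head -3
python3 look.py beaker post_wide_tip pics/p8.png
python3 - <<'E'
from h import *
def bp(c,u,v,z):
    k=cams.calibration(c);T=np.array(k["pose"]);d=T[:3,:3]@np.array([(u-k["cx"])/k["fx"],(v-k["cy"])/k["fy"],1]);return (T[:3,3]+d*(z-T[2,3])/d[2]).round(4)
print(bp("top",316.8,230,.122))
go([.5335,.0582,.225],frame(217,135))
E
```

```text
clock: 31.95
eef_pos: [0.5335, 0.0584, 0.2253]
tcp_rot: [3.14, -0.785, 0.65]
side beaker_mid 0.98 [0.7875 0.3012 0.0294] [185. 281.]
side beaker_mid 0.84 [0.525  0.053  0.2274] [298. 163.]
side beaker_floor 0.72 [0.7632 0.3423 0.0305] [194. 290.]
side beaker_floor 0.6 [0.5192 0.0489 0.2633] [301. 149.]
side post_wide_tip 0.91 [0.5241 0.0511 0.1256] [298. 200.]
side post_wide_tip 0.2 [ 0.5589 -0.0529  0.0846] [283. 202.]
top beaker_mid 0.93 [0.7881 0.3038 0.0319] [231. 145.]
top beaker_mid 0.65 [0.5217 0.0515 0.2709] [321. 224.]
top beaker_floor 0.89 [0.5225 0.0504 0.2686] [322. 224.]
top beaker_floor 0.56 [0.7661 0.3447 0.0358] [218. 151.]
top post_wide_tip 0.19 [0.6256 0.0303 0.085 ] [321. 195.]
[0.5194 0.0475 0.122 ]
t 32.4 pos [0.5338 0.058  0.2254] j [ 0.09 -0.09 -0.34 -0.61 -0.71  2.47] F [ 1.   0.1 -0.8] w 0.707 66.6
rotvec now-tool [-0.001 -0.001  0.003] | shift now-tool [-0.0004 -0.0004  0.0002] | shift in final tool [-0.0004 -0.0004  0.0002]
```

View pics/p8.png

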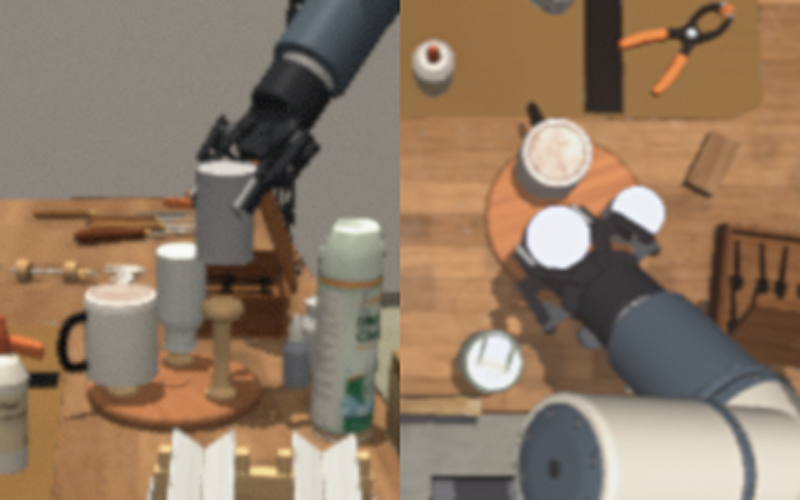

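```bash
python3 - <<'E'
from h import *
def bp(c,u,v,z=None,y=None):
    k=cams.calibration(c);T=np.array(k["pose"]);d=T[:3,:3]@np.array([(u-k["cx"])/k["fx"],(v-k["cy"])/k["fy"],1])
    s=(z-T[2,3])/d[2] if z is not None else (y-T[1,3])/d[1]
    return (T[:3,3]+d*s).round(4)
im=cams.capture("side")
for o in nets.outline_of("side","beaker")[:3]:
    m=o["pixels"];ys,xs=np.nonzero(m);
    if abs(xs.mean()-300)>15: continue
    for r in range(ys.max()-14,ys.max()-4,2):
        q=np.nonzero(m[r])[0]; c=(q.min()+q.max())/2; print("bk",r,q.min(),q.max(),bp("side",c,r,y=.049))
g=cv2.GaussianBlur(im,(3,3),0)
for r in (200,202,204,206): print(r,[tuple(int(v) for v in im[r,x]) for x in range(286,312)]) if r==202 else None
im0=cv2.imread("pics/top0.png").astype(int)
c=im0[215:245,300:335]; h=(c[:,:,2]>205)&(c[:,:,1]>170); n,l,st,ce=cv2.connectedComponentsWithStats(h.astype(np.uint8))
for i in range(1,n):
    if st[i,4]>30: u,v=ce[i]+[300,215]; print("head",st[i],u,v,bp("top",u,v,z=.124))
t=cams.capture("top"); h=(t[205:245,300:345].min(2)>200); n,l,st,ce=cv2.connectedComponentsWithStats(h.astype(np.uint8))
for i in range(1,n):
    if st[i,4]>30: u,v=ce[i]+[300,205]; print("base",st[i],u,v,bp("top",u,v,z=.271))
E
```

```text
bk 171 288 310 [0.5221 0.049  0.205 ]
bk 173 288 310 [0.522  0.049  0.1996]
bk 175 288 310 [0.5219 0.049  0.1942]
bk 177 288 310 [0.5218 0.049  0.1888]
bk 179 288 310 [0.5217 0.049  0.1834]
202 [(125, 123, 115), (124, 121, 115), (119, 117, 110), (118, 113, 106), (119, 107, 90), (129, 108, 81), (141, 116, 83), (148, 119, 83), (154, 124, 87), (157, 126, 87), (161, 132, 92), (162, 130, 91), (163, 132, 93), (162, 130, 91), (161, 130, 91), (159, 128, 89), (156, 125, 88), (152, 123, 85), (149, 121, 84), (144, 116, 81), (124, 98, 68), (95, 71, 49), (74, 47, 29), (62, 34, 16), (66, 40, 25), (62, 35, 17)]
head [ 10   7  15  15 159] 316.8930817610063 229.11949685534591 [0.5217 0.0475 0.124 ]
base [ 11   8  24  24 458] 322.82751091703057 224.6113537117904 [0.5201 0.0476 0.271 ]
```

```bash

python3 -m crank '[[[0,0,0],[0.0011,0.0012,0.0011],0.045],[[0,0,0],[-0.012,0,0.012],0.045],[[0,0,0],[-0.012,0,0.012],0.045],[[0,0,0],[-0.01,0,0.01],0.045],[[0,0,0],[-0.008,0,0.008],0.045],[[0,0,0],[0,0,0],0.045],[[0,0,0],[0,0,0],0.045]]'
python3 -c "
from h import *
go([.5358,.058,.0857],frame(217,135))"
python3 -m crank '[[[0,0,0],[-0.01,0,0.01],0.045],[[0,0,0],[-0.01,0,0.01],0.045],[[0,0,0],[-0.01,0,0.01],0.045],[[0,0,0],[0,0,0],0.045],[[0,0,0],[0,0,0],0.045]]'
python3 -c "
from h import *
go([.5358,.058,.0857],frame(217,135))"
```

```text
clock: 33.2
eef_pos: [0.5359, 0.0576, 0.1654]
tcp_rot: [3.14, -0.785, 0.649]
ft_force: [0.4, 0.3, -2.4]
gripper_width: 0.709
gripper_force: 66.6
t 33.2 pos [0.5359 0.0576 0.1654] j [ 0.05 -0.01 -0.4  -0.74 -0.63  2.65] F [ 0.4  0.3 -2.4] w 0.709 66.6
rotvec now-tool [-0.001  0.     0.003] | shift now-tool [-0.0562 -0.0005  0.0565] | shift in final tool [-0.0562 -0.0004  0.0565]
clock: 33.7
eef_pos: [0.5362, 0.0576, 0.1237]
tcp_rot: [3.139, -0.786, 0.65]
ft_force: [1.1, 0.9, -0.9]
gripper_width: 0.71
gripper_force: 66.6
t 33.7 pos [0.5362 0.0576 0.1237] j [ 0.01  0.06 -0.42 -0.86 -0.59  2.82] F [ 1.1  0.9 -0.9] w 0.71 66.6
rotvec now-tool [-0.001 -0.001  0.003] | shift now-tool [-0.0269 -0.0006  0.0268] | shift in final tool [-0.0269 -0.0006  0.0268]
```

```bash

python3 -m crank '[[[-0.029,0,0.029],[0,0.0006,0],0.045],[[-0.028,0,0.028],[0,0.0006,0],0.045],[[0,0,0],[-0.008,0,0.008],0.045],[[0,0,0],[-0.008,0,0.008],0.045],[[0,0,0],[-0.004,0,0.004],0.045],[[0,0,0],[0,0,0],0.045],[[0,0,0],[0,0,0],0.045]]'
python3 -c "
from h import *
go([.5365,.0567,.0857],frame(212.5,135))"
```

```text
clock: 34.4
eef_pos: [0.537, 0.0568, 0.0957]
tcp_rot: [3.139, -0.787, 0.57]
ft_force: [0.1, 0.8, -1.7]
gripper_width: 0.707
gripper_force: 66.7
t 34.4 pos [0.537  0.0568 0.0957] j [ 0.04  0.08 -0.48 -0.91 -0.46  2.82] F [ 0.1  0.8 -1.7] w 0.707 66.7
rotvec now-tool [ 0.001 -0.002  0.002] | shift now-tool [-0.0074 -0.0002  0.0067] | shift in final tool [-0.0074 -0.0002  0.0067]
```

```bash

python3 -m crank '[[[0,0,0],[-0.003,0,0.003],0.045],[[0,0,0],[-0.002,0,0.002],0.045],[[0,0,0],[0,0,0],0.045],[[0,0,0],[0,0,0],0.045]]'|head -4
python3 -m crank '[[[0,0,0],[-0.001,0,0.001],0.045],[[0,0,0],[0,0,0],0.045],[[0,0,0],[0,0,0],0.045]]'|head -4
python3 -m crank '[[[0,0,0],[-0.001,0,0.001],0.045],[[0,0,0],[0,0,0],0.045],[[0,0,0],[0,0,0],0.045]]'|head -4
```

```text
clock: 34.8
eef_pos: [0.5363, 0.0567, 0.0873]
tcp_rot: [3.141, -0.785, 0.569]
ft_force: [-0.1, -0.5, -2.0]
clock: 35.1
eef_pos: [0.5366, 0.0568, 0.0862]
tcp_rot: [3.14, -0.786, 0.569]
ft_force: [-0.4, 0.6, 0.1]
clock: 35.4
eef_pos: [0.5373, 0.0571, 0.0862]
tcp_rot: [3.139, -0.788, 0.57]
ft_force: [-3.3, 0.5, 7.0]
```

Contact is at z=0.0862, as predicted. Release and retreat.

```bash

python3 -m crank '[[[0,0,0],[0,0,0],0.06],[[0,0,0],[0,0,0],0.07],[[0,0,0],[0,0,0],0.078],[[0,0,0],[0,0,0],0.08],[[0,0,0],[0,0,0],0.08],[[0,0,0],[0,0,0],0.08]]'
python3 -m crank '[[[0,0,0],[0,0,-0.01],0.08],[[0,0,0],[0,0,-0.02],0.08],[[0,0,0],[0,0,-0.03],0.08],[[0,0,0],[0,0,-0.03],0.08],[[0,0,0],[0,0,-0.03],0.08],[[0,0,0],[0,0,-0.03],0.08],[[0,0,0],[0,0,0],0.08],[[0,0,0],[0,0,0],0.08]]'
python3 look.py beaker post_wide_tip pics/p9.png; python3 look.py bottle post_slim_tip pics/x.png
```

```text
clock: 36.0
eef_pos: [0.5362, 0.0568, 0.0843]
tcp_rot: [3.141, -0.785, 0.569]
ft_force: [-0.1, -0.1, -0.2]
gripper_width: 0.937
gripper_force: 0.0
clock: 36.8
eef_pos: [0.4466, -0.0005, 0.1914]
tcp_rot: [3.139, -0.787, 0.569]
ft_force: [-0.6, 1.5, -1.2]
gripper_width: 0.938
gripper_force: 0.0
side beaker_mid 0.86 [0.5284 0.0481 0.0865] [296. 214.]
side beaker_mid 0.65 [0.7889 0.3038 0.0327] [184. 280.]
side beaker_floor 0.82 [0.5253 0.0503 0.1225] [297. 201.]
side beaker_floor 0.8 [0.7616 0.3452 0.0275] [195. 292.]
top beaker_mid 0.88 [0.7908 0.3024 0.0308] [232. 144.]
top beaker_mid 0.69 [0.5266 0.0449 0.0822] [316. 229.]
top beaker_floor 0.92 [0.7628 0.3455 0.0356] [218. 152.]
top beaker_floor 0.75 [0.5231 0.0508 0.1306] [316. 228.]
top post_wide_tip 0.29 [ 0.5612 -0.0524  0.0876] [350. 217.]
side bottle_mid 0.87 [ 0.562  -0.0436  0.0934] [282. 201.]
side bottle_mid 0.26 [0.5155 0.3372 0.0013] [313. 298.]
side bottle_floor 0.56 [ 0.5607 -0.0541  0.1539] [282. 179.]
top bottle_mid 0.59 [ 0.5616 -0.0547  0.0939] [351. 217.]
top bottle_floor 0.69 [ 0.5642 -0.0515  0.1522] [354. 213.]
top bottle_floor 0.6 [0.7474 0.1773 0.0025] [272. 161.]
```

View pics/p9.png

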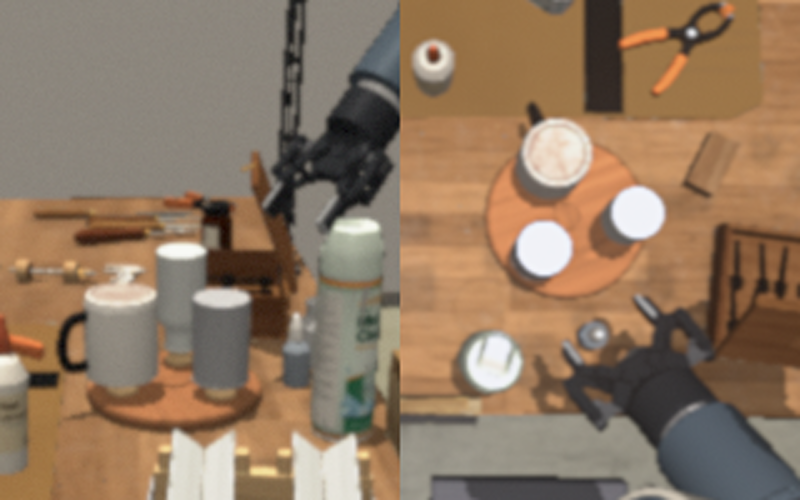

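Both vessels hang upright on their posts: the beaker base is at top crop (543,249) and the bottle base at (637,214). The mug and cans are unmoved and the gripper is clear, so I'm handing in.

```bash
python3 -c "
from h import *
print(env.hand_in())"
```

```text
the job is handed in; nothing more can be done
None
```

The bottle is hanging upside down on the slim post and the beaker on the free mushroom-headed post, each lowered until it rested before release, and the job was handed in at about 37 s; the interface returned no verdict.

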